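Lock the swivel dock and open the wax-remover bottle

ROBOT

A 6-joint arm with a two-finger parallel gripper is mounted at the origin on the work surface. World frame = base frame: x ahead of the robot, y to its left, z up, the work surface at z = 0. Lengths are in m, angles in rad, forces in N, time in s.
With the tool pointing down it reaches from about 0.3 to 0.85 m from the base axis. Payload 4.2 kg.
Tool frame: the origin (TCP) lies midway between the tips of the shut fingers; the grasp point (between the pads) lies 19 mm behind it; z points along the fingers, y is the line along which they close (so a half turn about z gives the same grasp; the last joint's range is limited). The gripper opens to 91 mm and grips with 3 to 60 N. Pads are 32 mm wide; open, the fingers measure 118 mm over their backs; the gripper's body (76 mm by 178 mm) begins 60 mm behind the grasp point.
Start: joints at [-1.257, 0.32, 1.565, -0, 1.257, -0.02], TCP at [0.188, -0.543, 0.214] pointing down, gripper open.
Joint ranges: [-3.11, 3.11], [-0.84, 2.01], [0.21, 2.61], [-1.34, 4.49], [0.05, 2.63], [-2.56, 2.56]. Speed limits (rad/s): [2.57, 2.57, 3.14, 3.14, 3.14, 3.14].

INTERFACE

Orientations are given as a unit quaternion [w, x, y, z].
In Python, from bench import sensors, imaging, order gives the robot as it stands.
- The arm moves only by the tool arm_command, never from a script. Its argument "series" is text: rows parted by semicolons, each of 7 numbers parted by spaces: the opening, from 0 (shut) to 1 (fully open), then the shift along the world's x, y, z scaled (see below), then the turn, a rotation vector about the world's x, y, z scaled (see below). A call has 1 to 10 rows; each row is the pose to reach, as a shift and turn from the pose commanded when the call began, turning the shorter way round; what a row does not reach only later rows make up. The controller multiplies each number of a shift by 0.2 m and each number of a turn by 2 pi rad. A row lasts 1/8 s, in which the tool goes at most 62.5 mm and 10.7 degrees, less where a joint would pass 70% of its speed; a pose out of reach is approached as far as the arm can. A call with a number of a shift or a turn outside -1 to 1 is refused whole. A call with a gripper value outside its range is refused whole. The fingers move at their own pace and stop on an object; "force" is the grip in N (left out, the last holds). Time passes only in rows, so rows that repeat a pose let the fingers close. It gives the time, the measured TCP pose, the force, the opening and the grip force at its end, in the units of the state.
- sensors.state(): the state, without advancing time (a new reading comes with each control period).
- imaging.snapshot(name): name is "scene" or "side" or "wrist"; returns the picture (400x640x3 uint8, red, green, blue); there is no depth.
- imaging.camera_info(name): a dict with "fx", "fy", "cx", "cy" (pixels), "extrinsics" (4x4, takes a point from world to camera coordinates). Camera axes: x right, y down, z forward; pixel columns grow to the right and rows downward; lengths in m; the calibration is good to about 2 mm. A picture is of the moment at which its call begins: read the wrist's pose just before it. camera_info takes no time and is no camera call; for the wrist camera it gives the pose at the moment of the call.
- order.close_job(): hands the job in; it is judged then, once.
Trained networks look in the newest picture that a camera, given by its name, has taken for a name from the list of things; names that differ only in an ending like _2 or _b are one class to them, and where a whole thing is asked for, a point or a joint stands for the part that bears it (a point fixed in the world has none). Each returns a list of dicts, best first, with "conf" (0 to 1); they miss things now and then, are a little off and sometimes report something else, mostly with a low value. They report only what shows in the picture. A call takes as long as a camera call. They do not tell look-alikes from the thing itself.
- imaging.recognise(camera, label): "bbox" ([left, top, right, bottom] in pixels, round what is visible of it).
- imaging.trace(camera, label): "pixels" (400x640 bool, what is visible of it) and "bbox" ([left, top, right, bottom] in pixels, round what is visible of it).
The state is a dict: "time": time; "joint_pos": joint angles; "dq": joint speeds; "tau": joint torques, N m; "ee_pos": TCP position; "eef_rot": TCP orientation; "contact_force": force on the tool from outside, world axes, zero at the start; "moment": the same for the moment, N m; "finger_gap": opening from 0.0 (shut) to 1.0 (fully open); "grasp_force": force on a finger pad.
Only numpy, scipy, OpenCV 4.12 (cv2) and the standard library are available. Lean on these libraries where they do the work, as an engineer would, in place of code of your own. Each camera call takes 0.05 s, during which the arm holds its last target. There are 200 camera calls.

TASK

Pick up the mallet by its handle and, with the mallet only, knock the dock's steel lock pin all the way down so that the bottle can no longer swivel, then set the mallet down on the bare counter without dropping it. Then open the bottle: grip its push-and-turn cap, press it firmly down, twist it anticlockwise (seen from above) until it is free, and lift it straight up off the bottle. Finish while still holding the cap, upright and still, clear above the bottle's mouth, and leave the other things on the counter where they are.

Things in the scene. Friction and masses are not known exactly. Their poses are not given: they have to be found in the camera images.
- dock: Fixed dark steel base plate 130 x 190 x 16 mm carrying the bottle and, beside it, an aluminium bracket with the lock pin. Origin: on the counter, on the bottle's axis; z up. Pin axis at local x 0, y -80 mm. Plate spans local x -65..65, y -125..65 mm. Bracket (30 mm wide, local y -63..-119 mm) is 107 mm tall.
- bottle: Grey bottle of wax remover on a round turntable (108 mm wide, top 24 mm above the counter) in the dock; both swivel about the vertical axis (a weak spring swings them back) until the pin's foot drops into the 14 mm gap between two ears on the turntable's arm, which rest below the pin. Origin: on the axis, 16 mm above the counter. Body 68 mm wide, shoulder from 99 mm above the counter.
- bottle_mouth (a point): Centre of the mouth of the bottle's 32 mm wide neck, 155 mm above the counter. Under the cap a white sprung plunger, 20 mm wide, stands up to 10 mm out of it. Three lugs on the neck hold the cap.
- cap: Loose white round ribbed cap on the bottle, 58 mm over the ribs, 33 mm tall, 30 g. Origin: centre of its lower rim, z up; starts locked with the rim 135 mm and the top 168 mm above the counter.
- cap_top (a point): Centre of the cap's flat top. Push-and-turn: its spring resists with 4 N at first, 8 N fully pressed; it must go down over 5 mm (rigid stop at 8 mm) and, kept down, be turned anticlockwise seen from above. It is free to lift at 46 to 78 degrees of turn (aim at 62), where a stop ends the turn. Unpressed or clockwise it turns only 4 degrees. With the pin up, the bottle just turns along.
- lock_pin: Upright steel pin, rod 9 mm thick with a round flat head 22 mm wide and 9 mm thick, in the dock's bracket, 80 mm from the bottle's axis. Slides straight down 14 mm against about 6 to 7 N of friction and spring and stays where it is left. It may be driven only with the mallet; fingers and arm must not push it.
- pin_top (a point): Centre of the flat top of the lock pin's head: 137 mm above the counter at the start (up), 123 mm when fully down.
- mallet: Loose hardwood mallet, 0.36 kg: round head 52 mm in diameter, 76 mm long, standing upright on one flat striking face, and a straight handle 20 mm wide and 24 mm tall sticking out level from mid-head along the mallet's own -x, from 26 to 145 mm from the head's axis. Origin: centre of the lower striking face; z up. Held by the handle with the head upright, its lower face strikes.
- mallet_head (a point): Centre of the mallet's head, 38 mm above its lower striking face.
- mallet_grip (a point): Point on the centre line of the mallet's handle, 65 mm from the head's axis and 38 mm above the lower face: a good place to grip.
- jar: Bystander: closed glass jar with steel lid, 72 mm wide, 100 mm tall; origin under its centre.
- v_peg1: Bystander: orange aluminium V-section peg, 170 mm long, 13 mm high, lying along its x, nearest the robot; origin under its middle.
- v_peg2: Bystander: a like V-peg on the far right.
- v_peg3: Bystander: a like V-peg on the far left.
- puller: Bystander: steel hook puller, 90 mm wooden cross handle (24 mm thick) at its origin and a 140 mm steel rod along its x.
Not all that is in view belongs to the job. Several things look just like the mallet: the one meant starts nearest to the robot's base. Of the things shaped like the cap, the white one is meant.

How it is judged:
On the way, in this order (a step that is already met when the one before it is completed fails the run):
1. the lock pin is driven down (at least 12 of its 14 mm) (z of pin_top in the frame of dock below 0.1252 m), for 0.1 s.
2. the mallet is set down on the counter and let go (height (world z) of mallet_head below 0.047 m and contact force between mallet and the fingers below 0.1 N and linear speed of mallet below 0.03 m/s), for 0.2 s.
3. the cap, still on the neck, is turned at least 43 degrees against the bottle (angle between the x axis of cap and the x axis of bottle, either way round above 0.75 rad and z of cap in the frame of dock below 0.142 m and horizontal distance between cap and bottle below 0.01 m), for 0.05 s.
At the end, for the whole second after the job is handed in: The fingers hold the cap still and upright (within 20 degrees), its rim at least 25 mm above the bottle's mouth and its centre within 35 mm of the bottle's axis, not touching the bottle; the lock pin is down (at least 12 of 14 mm); the mallet lies or stands at rest on the counter, off the dock (contact force between cap and the fingers above 0.5 N and z of cap in the frame of dock above 0.18 m and horizontal distance between cap and bottle below 0.035 m and contact force between cap and bottle below 0.1 N and angle between cap's own z axis and vertical below 0.35 rad and linear speed of each of cap, mallet below 0.03 m/s and z of pin_top in the frame of dock below 0.1252 m and height (world z) of mallet_head below 0.047 m and contact force between mallet and dock below 0.1 N); the arm keeps its last pose, push and grip.
It fails at once if the robot pushes the lock pin with fingers or arm instead of the mallet (contact force between lock_pin and the fingers above 2 N or contact force between lock_pin and the arm above 2 N).
It fails at once if the mallet is dropped from a height (height (world z) of mallet_head above 0.075 m and contact force between mallet and anything else below 0.02 N).
It fails at once if a bystander is moved by more than 3 cm (distance of any of jar, v_peg1, v_peg2, v_peg3, puller from where it was at the start of the episode above 0.03 m).
It also fails if it takes over 61 s, if anything falls off the work surface, if the arm or the gripper's body presses on something with over 40 N, if the wrist force passes 120 N, or if a joint passes its speed limit or range.

## Working session

There is one attempt and no reset: what is moved stays moved. The work goes in short steps, Python scripts to look and compute and a tool call to move; the robot and the scene stay as the last step left them, time stands still between calls to the robot, and variables do not carry over. Pictures are saved under pics/ and viewed, at most 13 in all, crops included, and the job is handed in when it is done.

Besides the shell and the picture viewer there is one more tool, called after "Emit:" as name(argument=value, ...) on one line, values as JSON. arm_command: Moves the arm, as the interface text tells. Its arguments: {"type":"object","properties":{"series":{"type":"string"},"force":{"type":"number"}},"required":["series"]}

```bash
mkdir -p pics; ls; cat > h.py <<'E'
import numpy as np, cv2
from bench import sensors, imaging, order
def save(img,name): cv2.imwrite('pics/'+name, cv2.cvtColor(np.ascontiguousarray(img),cv2.COLOR_RGB2BGR))
def ray(ci,u,v):
    E=np.array(ci['extrinsics']); R,t=E[:3,:3],E[:3,3]
    d=R.T@np.array([(u-ci['cx'])/ci['fx'],(v-ci['cy'])/ci['fy'],1.]); return -R.T@t,d
def onz(ci,u,v,z):
    o,d=ray(ci,u,v); return o+d*(z-o[2])/d[2]
def proj(ci,p):
    E=np.array(ci['extrinsics']); q=E[:3,:3]@np.array(p)+E[:3,3]
    return np.array([ci['fx']*q[0]/q[2]+ci['cx'],ci['fy']*q[1]/q[2]+ci['cy']])
E
python3 - <<'E'
from h import *
for c in ['scene','side']:
    im=imaging.snapshot(c); save(im,c+'0.png'); ci=imaging.camera_info(c)
    o,d=ray(ci,320,200); print(c,ci['fx'],o.round(3),d.round(3))
    for l in ['mallet','cap','lock_pin','bottle','dock','jar','puller','v_peg1']:
        print(l,[(round(r['conf'],2),np.round(r['bbox']).astype(int).tolist()) for r in imaging.recognise(c,l)])
a=cv2.imread('pics/scene0.png');b=cv2.imread('pics/side0.png')
print(sensors.state())
E
```

```text
pics
scene 372.5816216872634 [ 1.082 -0.294  0.881] [-0.543  0.276 -0.793]
mallet [(0.82, [212, 212, 250, 266]), (0.67, [366, 267, 434, 302])]
cap [(0.95, [352, 160, 376, 184]), (0.73, [330, 156, 346, 179])]
lock_pin [(0.47, [332, 181, 344, 208])]
bottle [(0.9, [329, 181, 381, 219])]
dock [(0.69, [312, 179, 392, 235])]
jar [(0.58, [307, 270, 336, 314])]
puller [(0.59, [379, 127, 402, 143])]
v_peg1 [(0.72, [269, 166, 298, 209]), (0.69, [423, 206, 479, 243]), (0.64, [215, 292, 237, 367])]
side 382.37211993100334 [ 0.557 -0.673  0.818] [ 0.018  0.662 -0.749]
mallet [(0.74, [393, 160, 418, 220])]
cap [(0.73, [298, 135, 322, 158]), (0.53, [251, 172, 270, 193]), (0.31, [291, 157, 329, 209])]
lock_pin []
bottle [(0.91, [294, 154, 330, 205]), (0.66, [343, 330, 432, 352]), (0.3, [245, 124, 285, 143])]
dock [(0.7, [280, 154, 334, 222]), (0.26, [339, 133, 387, 149])]
jar [(0.73, [379, 213, 412, 265])]
puller [(0.61, [243, 126, 285, 145])]
v_peg1 [(0.66, [346, 330, 432, 351]), (0.62, [338, 134, 388, 149]), (0.58, [217, 228, 282, 236])]
{'time': 0.9, 'joint_pos': array([-1.25697980e+00,  3.19585281e-01,  1.56450419e+00, -1.52964612e-06,
        1.25741547e+00, -2.00280425e-02]), 'dq': array([ 0.00082804,  0.00057104,  0.00070934, -0.00061052,  0.00091418,
       -0.00045292]), 'tau': array([ 1.07093745e-04, -4.12342930e+01, -2.32233417e+01,  7.29290536e-02,
        3.75774025e-02,  1.12254867e-05]), 'ee_pos': array([ 0.18840205, -0.54326632,  0.21398277]), 'eef_rot': array([4.34921565e-05, 9.86100753e-01, 1.66148434e-01, 5.69959425e-06]), 'contact_force': array([ 0.39123619, -0.45573391, -0.59222139]), 'moment': array([0.01017208, 0.04486757, 0.00938576]), 'grasp_force': 0.0, 'finger_gap': 1.00061423515967}
```

View pics/scene0.png

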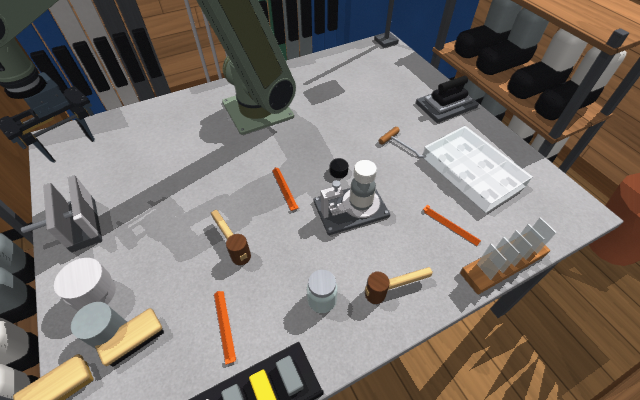

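View pics/side0.png

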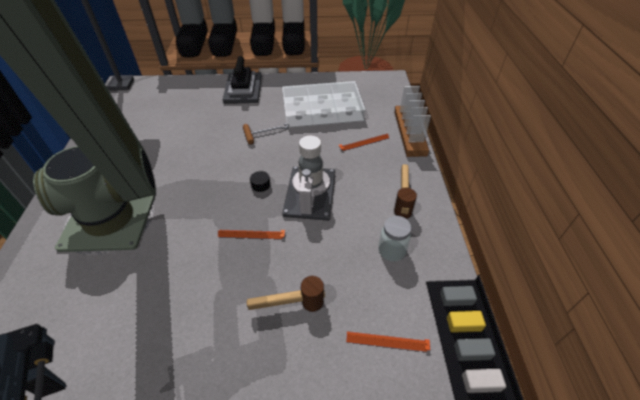

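The scene view shows two mallets: A at (231,240), which is (290,295) in the side view, and B at (398,285), which is (405,192) in the side view. A looks nearer the base. The white cap is at (365,170) on the bottle; the black one at (339,168) is a decoy. Next I'll compute the distances and check them in one enlarged crop.

```bash
python3 - <<'E'
from h import *
S=imaging.camera_info('scene');D=imaging.camera_info('side')
a=cv2.imread('pics/scene0.png');b=cv2.imread('pics/side0.png')
z=lambda im,x,y,w,h:cv2.resize(im[y:y+h,x:x+w],(400,300),interpolation=cv2.INTER_CUBIC)
cv2.imwrite('pics/c1.png',np.vstack([np.hstack([z(a,200,200,80,60),z(a,305,150,100,75)]),np.hstack([z(b,240,265,100,75),z(b,265,130,100,75)])]))
def tri(p,q):
    o1,d1=ray(S,*p);o2,d2=ray(D,*q)
    s=np.linalg.lstsq(np.c_[d1,-d2],o2-o1,rcond=None)[0];x=o1+s[0]*d1;y=o2+s[1]*d2
    return ((x+y)/2).round(3),np.linalg.norm(x-y).round(4)
print('A head',onz(S,237,241,.076).round(3),onz(D,312,286,.076).round(3))
print('B head',onz(S,378,281,.076).round(3),onz(D,405,197,.076).round(3))
print('A handle end',onz(S,215,214,.045).round(3),onz(D,250,303,.038).round(3))
print('cap top',onz(S,365,167,.168).round(3),onz(D,310,144,.168).round(3))
print('pin top',onz(S,337,187,.137).round(3),onz(D,307,175,.137).round(3))
for n,c in(('scene',S),('side',D)):
  imaging.snapshot(n)
  for l in ['mallet','lock_pin']:
    for r in imaging.trace(n,l):
      v,u=np.nonzero(r['pixels']);print(n,l,round(r['conf'],2),r['bbox'],'ctr',onz(c,u.mean(),v.mean(),.04 if l=='mallet' else .13).round(3))
E
```

```text
A head [ 0.55  -0.258  0.076] [ 0.549 -0.264  0.076]
B head [ 0.805 -0.004  0.076] [ 0.796 -0.015  0.076]
A handle end [ 0.419 -0.281  0.045] [ 0.412 -0.28   0.038]
cap top [0.552 0.107 0.168] [0.552 0.097 0.168]
pin top [0.555 0.023 0.137] [0.542 0.014 0.137]
scene mallet 0.83 [366.8, 269.2, 432.8, 302.5] ctr [0.811 0.032 0.04 ]
scene mallet 0.78 [210.4, 211.1, 248.7, 263.9] ctr [ 0.522 -0.266  0.04 ]
scene lock_pin 0.63 [351.1, 159.6, 379.4, 184.8] ctr [0.536 0.119 0.13 ]
side mallet 0.61 [389.3, 165.0, 414.8, 221.1] ctr [0.805 0.021 0.04 ]
side mallet 0.6 [246.1, 276.2, 328.0, 310.8] ctr [ 0.508 -0.268  0.04 ]
side lock_pin 0.67 [244.2, 123.5, 284.4, 145.9] ctr [0.387 0.196 0.13 ]
```

View pics/c1.png

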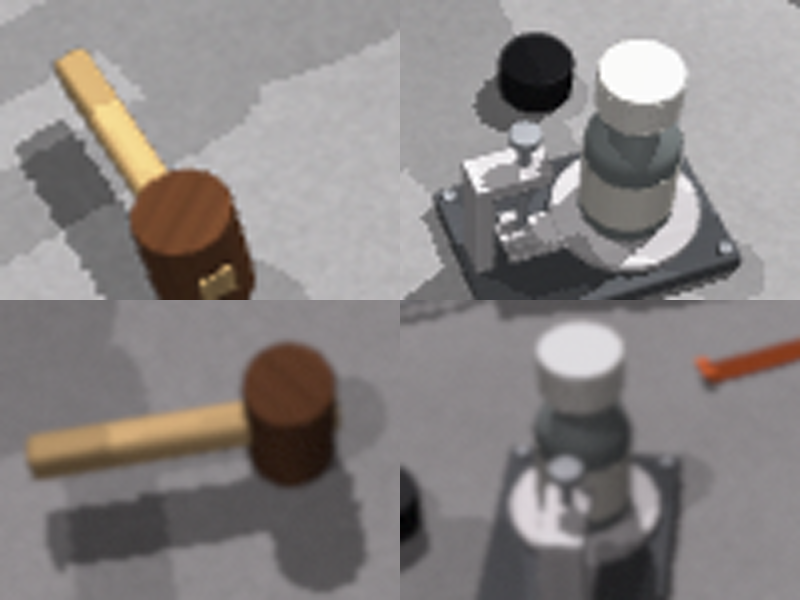

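Mallet A has its head at about (0.550,-0.261) and its handle pointing to robot -x, at a yaw of about 0.147. It is 0.61 m from the base against 0.80 m for B, so A is the one meant, and the crop shows it clearly. I'll go above its grip point.

Emit:
arm_command(series="1 0.9 0.9 -0.1 0 0 -0.03;1 0.9 0.9 -0.1 0 0 -0.03;1 0.9 0.9 -0.1 0 0 -0.03;1 0.9 0.9 -0.1 0 0 -0.03;1 0.9 0.9 -0.1 0 0 -0.03;1 0.9 0.9 -0.1 0 0 -0.03;1 0.9 0.9 -0.1 0 0 -0.03", force=60)

```text
time: 2.08
ee_pos: [0.3676, -0.3644, 0.1941]
eef_rot: [0.0, 0.997, 0.072, -0.0]
contact_force: [-0.0, 0.2, -0.1]
finger_gap: 1.002
grasp_force: 0.0
```

Emit:
arm_command(series="1 0.59 0.46 0 0 0 0;1 0.59 0.46 0 0 0 0;1 0.59 0.46 0 0 0 0;1 0.59 0.46 0 0 0 0;1 0.59 0.46 0 0 0 0")

```text
time: 2.7
ee_pos: [0.4853, -0.2726, 0.1939]
eef_rot: [0.0, 0.997, 0.072, -0.0]
contact_force: [-0.2, 0.4, -0.2]
finger_gap: 1.003
grasp_force: 0.0
```

```bash
python3 - <<'E'
from h import *
s=sensors.state();print(s['ee_pos'],s['eef_rot'],s['time'])
im=imaging.snapshot('wrist');c=imaging.camera_info('wrist')
print('proj head top',proj(c,[.55,-.261,.076]),'grip',proj(c,[.4875,-.27,.05]),'end',proj(c,[.4066,-.282,.05]))
save(im,'w1.png')
for r in imaging.trace('wrist','mallet'): print(r['conf'],r['bbox'])
E
```

```text
[ 0.48528207 -0.27263559  0.19387468] [ 1.85772332e-04  9.97426375e-01  7.16967845e-02 -4.03179155e-04] 2.7
proj head top [316.20649051 132.5146295 ] grip [316.5427142  188.69151788] end [316.99064693 254.15478766]
0.76 [293.1, 105.5, 343.6, 252.6]
```

View pics/w1.png

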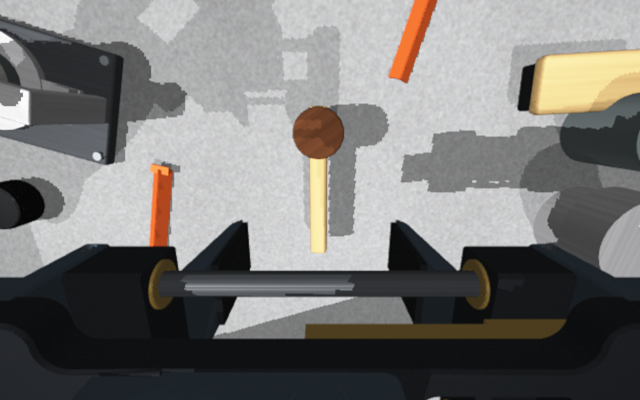

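The wrist view shows the mallet head at (318,131) and the handle end at (318,250), within 2 px of prediction, with the fingers straddling the handle. I'll descend, grip and lift.

Emit:
arm_command(series="1 0.02 0 -0.87 0 0 0;1 0.02 0 -0.87 0 0 0;1 0.02 0 -0.87 0 0 0;1 0.02 0 -0.87 0 0 0;0 0.02 0 -0.87 0 0 0;0 0.02 0 -0.87 0 0 0;0 0.02 0 -0.87 0 0 0;0 0.02 0 -0.87 0 0 0;0 0.02 0 -0.87 0 0 0;0 0.02 0 -0.87 0 0 0", force=60)

```text
time: 4.05
ee_pos: [0.4904, -0.2712, 0.02]
eef_rot: [0.0, 0.997, 0.073, 0.0]
contact_force: [-0.1, 0.0, -0.2]
finger_gap: 0.375
grasp_force: 0.0
```

Emit:
arm_command(series="0 0 0 0 0 0 0;0 0 0 0.2 0 0 0;0 0 0 0.5 0 0 0;0 0 0 0.8 0 0 0;0 0 0 0.8 0 0 0")

```text
time: 4.68
ee_pos: [0.4929, -0.2727, 0.1847]
eef_rot: [0.003, 0.997, 0.073, 0.004]
contact_force: [-0.4, -0.5, -4.0]
finger_gap: 0.213
grasp_force: 60.0
```

```bash
python3 - <<'E'
from h import *
s=sensors.state();print(s['ee_pos'],s['contact_force'],s['finger_gap'],s['grasp_force'],s['moment'])
S=imaging.camera_info('scene');D=imaging.camera_info('side')
for n in 'scene','side': save(imaging.snapshot(n),n+'2.png')
a=cv2.imread('pics/scene2.png');b=cv2.imread('pics/side2.png')
z=lambda im,x,y,w,h:cv2.resize(im[y:y+h,x:x+w],(400,300),interpolation=cv2.INTER_CUBIC)
cv2.imwrite('pics/c2.png',np.vstack([np.hstack([z(a,170,160,120,90),z(a,325,175,28,21)]),np.hstack([z(b,230,220,140,105),z(b,295,160,28,21)])]))
def tri(p,q):
    o1,d1=ray(S,*p);o2,d2=ray(D,*q)
    s=np.linalg.lstsq(np.c_[d1,-d2],o2-o1,rcond=None)[0];x=o1+s[0]*d1;y=o2+s[1]*d2
    return ((x+y)/2).round(4),np.linalg.norm(x-y).round(4)
for p,q,z,n in [((336.2,182.5),(306.7,171.2),.137,'pin'),((365.7,168),(310,142.5),.168,'cap')]:
    print(n,tri(p,q),onz(S,*p,z).round(4),onz(D,*q,z).round(4))
E
```

```text
[ 0.49286755 -0.27274074  0.18470146] [-0.43090642 -0.53319187 -4.03703498] 0.21331504545608257 59.995951652526855 [-0.00222289  0.16439018  0.00641642]
pin (array([0.5415, 0.028 , 0.1373]), np.float64(0.0007)) [0.5409 0.0284 0.137 ] [0.5417 0.0279 0.137 ]
cap (array([0.5519, 0.1094, 0.1628]), np.float64(0.0002)) [0.5558 0.1064 0.168 ] [0.5518 0.1034 0.168 ]
```

View pics/c2.png

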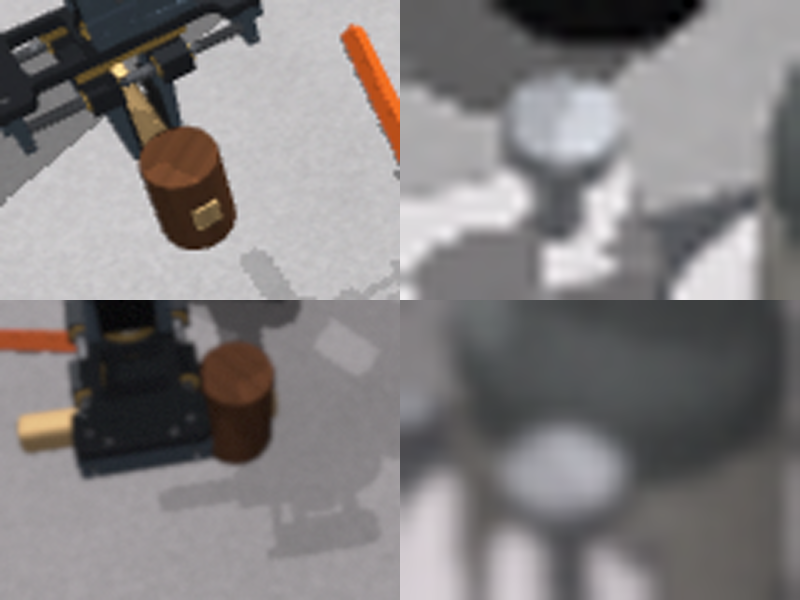

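The mallet is held level, and the head top shows at about (224,207) in the scene view. The pin head is at (336,183) in scene and (306,172) in side, which gives about (0.542,0.027). I'll carry the mallet above the pin.

Emit:
arm_command(series="0 -0.03 0.8 0.1 0 0 0;0 -0.03 0.8 0.1 0 0 0;0 -0.03 0.8 0.1 0 0 0;0 -0.03 0.8 0.1 0 0 0;0 -0.03 0.8 0.1 0 0 0")

```text
time: 5.4
ee_pos: [0.4834, -0.1114, 0.1981]
eef_rot: [-0.0, 0.997, 0.073, -0.002]
contact_force: [-0.6, 0.1, -3.0]
finger_gap: 0.22
grasp_force: 60.0
```

Emit:
arm_command(series="0 -0.02 0.65 0 0 0 0;0 -0.02 0.65 0 0 0 0;0 -0.02 0.65 0 0 0 0;0 -0.02 0.65 0 0 0 0;0 -0.02 0.65 0 0 0 0")

```text
time: 6.02
ee_pos: [0.4804, 0.0172, 0.1995]
eef_rot: [0.0, 0.997, 0.072, -0.0]
contact_force: [-0.3, 0.3, -3.5]
finger_gap: 0.214
grasp_force: 60.0
```

```bash
python3 - <<'E'
from h import *
s=sensors.state();t=s['ee_pos'];print(s['time'],t,s['eef_rot'],s['contact_force'],s['moment'])
S=imaging.camera_info('scene');D=imaging.camera_info('side')
for n in 'scene','side': save(imaging.snapshot(n),n+'3.png')
h=t+np.array([.0595,.0088,.057]);print('pred head top px',proj(S,h),proj(D,h),'bottom',proj(S,h-[0,0,.076]),proj(D,h-[0,0,.076]))
print('pin px',proj(S,[.542,.027,.137]),proj(D,[.542,.027,.137]))
a=cv2.imread('pics/scene3.png');b=cv2.imread('pics/side3.png')
z=lambda im,x,y,w,h:cv2.resize(im[y:y+h,x:x+w],(400,300),interpolation=cv2.INTER_CUBIC)
cv2.imwrite('pics/c3.png',np.hstack([z(a,290,120,100,75),z(b,255,105,100,75)]))
E
```

```text
6.025 [0.48044918 0.01719142 0.19953229] [ 2.87600381e-04  9.97437294e-01  7.15441150e-02 -4.47754590e-04] [-0.32300614  0.26819167 -3.50701374] [-0.02623992  0.17886303  0.03099947]
pred head top px [336.53781856 149.85700635] [304.4182528  134.69252009] bottom [335.65335268 171.41504716] [305.47011616 159.04807488]
pin px [335.91231912 182.96777336] [306.82062423 171.43378026]
```

View pics/c3.png

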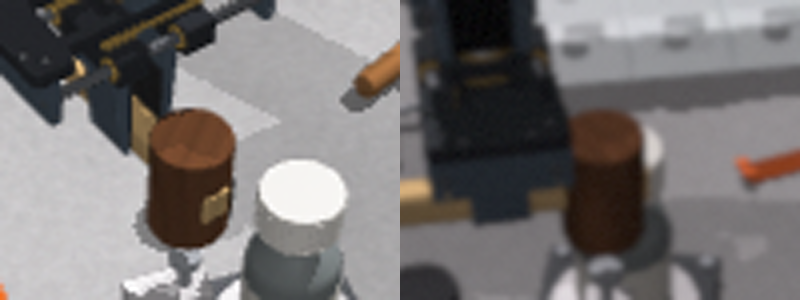

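```bash
python3 - <<'E'
from h import *
from scipy.optimize import least_squares
S=imaging.camera_info('scene');D=imaging.camera_info('side')
def tri(p,q):
    o1,d1=ray(S,*p);o2,d2=ray(D,*q)
    s=np.linalg.lstsq(np.c_[d1,-d2],o2-o1,rcond=None)[0];x=o1+s[0]*d1;y=o2+s[1]*d2
    return ((x+y)/2).round(4),np.linalg.norm(x-y).round(4)
print('top lift',tri((224,207.1),(313,246.2)),'now',tri((338.3,154.5),(306.3,139.3)))
# mask-based droop fit: silhouettes of brown head, both views
t=np.array([.4805,.0172,.1995])
ax=np.array([np.cos(.147),np.sin(.147),0])
pix={}
for n in('scene','side'):
    im=cv2.imread(f'pics/{n}3.png');hsv=cv2.cvtColor(im,cv2.COLOR_BGR2HSV)
    u0,v0=(315,140) if n=='scene' else (290,125)
    m=np.zeros(im.shape[:2],np.uint8);m[v0:v0+55,u0:u0+42]=1
    b,g,r=[im[...,i].astype(int) for i in range(3)]
    m=(m>0)&(r>1.35*b)&(r<150)
    k,l,st,ce=cv2.connectedComponentsWithStats(m.astype(np.uint8));j=1+st[1:,4].argmax();pix[n]=np.argwhere(l==j)[:,::-1];print(n,st[j],ce[j])
def box(n,c,p):
    dx,dy,dz,th=p
    a=ax*np.cos(th)-np.array([0,0,1])*np.sin(th);z=ax*np.sin(th)+np.array([0,0,1])*np.cos(th);y=np.cross(z,a)
    C=t+[0,0,.019]+a*.0605+[dx,dy,dz]
    ph=np.linspace(0,2*np.pi,60)
    q=np.array([proj(c,C+.026*(np.cos(f)*a+np.sin(f)*y)+s*.038*z) for f in ph for s in(-1,1)])
    h=cv2.convexHull(q.astype(np.float32));M=cv2.moments(h)
    return np.r_[q.min(0),q.max(0),M['m10']/M['m00'],M['m01']/M['m00']]
def meas(P):return np.r_[P.min(0)-.5,P.max(0)+.5,P.mean(0)]
f=lambda p:np.r_[box('scene',S,p)-meas(pix['scene']),box('side',D,p)-meas(pix['side'])]
r=least_squares(f,[0,0,0,0.1],x_scale=[.01,.01,.01,.1]);print(r.x.round(4),r.fun.round(1),np.abs(f([0,0,0,0])).round(1))
E
```

```text
top lift (array([ 0.5532, -0.2614,  0.2236]), np.float64(0.0022)) now (array([0.5434, 0.0291, 0.2413]), np.float64(0.0019))
scene [323 144  26  38 713] [335.93548387 162.72370266]
side [290 132  27  37 651] [305.31182796 150.38709677]
[-0.003  -0.0005  0.0007  0.1652] [ 0.6  1.3 -0.6 -1.5 -0.7 -0.5  1.7 -0.5  0.3  0.8 -1.6 -0.4] [2.9 1.2 0.8 2.2 0.3 2.1 3.8 3.8 0.3 2.2 0.2 3.6]
```

The mallet has drooped about 9° in the grip. I'll correct about half of that by tilting the tool, centre over the pin, and press down while watching the force.

Emit:
arm_command(series="0 0.05 0.01 0 0.002 -0.013 0;0 0.05 0.01 0 0.002 -0.013 0;0 0.05 0.01 -0.1 0.002 -0.013 0;0 0.05 0.01 -0.17 0.002 -0.013 0;0 0.05 0.01 -0.17 0.002 -0.013 0")

```text
time: 6.75
ee_pos: [0.4899, 0.0205, 0.165]
eef_rot: [-0.003, 0.997, 0.072, 0.04]
contact_force: [0.6, 0.6, -2.6]
finger_gap: 0.214
grasp_force: 60.0
```

Emit:
arm_command(series="0 0 0 -0.02 0 0 0;0 0 0 -0.04 0 0 0;0 0 0 -0.06 0 0 0;0 0 0 -0.08 0 0 0;0 0 0 -0.08 0 0 0")

```text
time: 7.38
ee_pos: [0.4909, 0.0207, 0.1499]
eef_rot: [-0.003, 0.996, 0.073, 0.042]
contact_force: [1.7, 0.1, -0.1]
finger_gap: 0.212
grasp_force: 60.0
```

Emit:
arm_command(series="0 0 0 -0.02 0 0 0;0 0 0 -0.04 0 0 0;0 0 0 -0.06 0 0 0;0 0 0 -0.06 0 0 0")

```text
time: 7.88
ee_pos: [0.4884, 0.0203, 0.1411]
eef_rot: [-0.003, 0.997, 0.073, 0.04]
contact_force: [-16.4, -2.7, 28.7]
finger_gap: 0.211
grasp_force: 60.0
```

```bash
python3 - <<'E'
from h import *
s=sensors.state();t=s['ee_pos'];print(s['time'],t,s['contact_force'],s['moment'])
for n in 'scene','side': save(imaging.snapshot(n),n+'4.png')
a=cv2.imread('pics/scene4.png');b=cv2.imread('pics/side4.png')
z=lambda im,x,y,w,h:cv2.resize(im[y:y+h,x:x+w],(400,300),interpolation=cv2.INTER_CUBIC)
cv2.imwrite('pics/c4.png',np.hstack([z(a,300,140,80,60),z(b,265,125,80,60)]))
E
```

```text
7.875 [0.48836574 0.0203008  0.14107501] [-16.3897827  -2.7389622  28.6515388] [-0.42291229  1.74085716 -0.14738913]
```

View pics/c4.png

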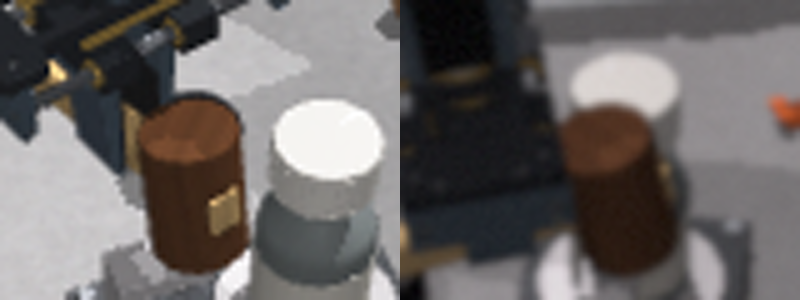

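Force rose to about 32 N, so the pin is probably on its stop; the head now leans back slightly in the grip. I'll lift, back off and check the pin.

Emit:
arm_command(series="0 0 0 0.1 0 0 0;0 0 0 0.3 0 0 0;0 0 -0.2 0.3 0 0 0;0 0 -0.5 0.3 0 0 0;0 0 -0.5 0.3 0 0 0")

```text
time: 8.6
ee_pos: [0.4897, -0.0824, 0.1969]
eef_rot: [-0.003, 0.997, 0.07, 0.04]
contact_force: [0.1, 0.7, -3.7]
finger_gap: 0.217
grasp_force: 60.0
```

```bash
python3 - <<'E'
from h import *
s=sensors.state();t=s['ee_pos'];print(s['time'],t,s['eef_rot'],s['contact_force'],s['moment'])
S=imaging.camera_info('scene');D=imaging.camera_info('side')
for n in 'scene','side': save(imaging.snapshot(n),n+'5.png')
for z in(.137,.123): print(z,proj(S,[.542,.027,z]),proj(D,[.542,.027,z]))
a=cv2.imread('pics/scene5.png');b=cv2.imread('pics/side5.png')
z=lambda im,x,y,w,h:cv2.resize(im[y:y+h,x:x+w],(400,300),interpolation=cv2.INTER_CUBIC)
cv2.imwrite('pics/c5.png',np.vstack([np.hstack([z(a,270,120,120,90),z(a,320,170,40,30)]),np.hstack([z(b,235,120,120,90),z(b,290,160,40,30)])]))
E
```

```text
8.6 [ 0.48969031 -0.08237421  0.19690241] [-0.00299517  0.99674295  0.06988332  0.04013539] [ 0.09673513  0.73656745 -3.66826804] [ 0.11870383  0.26326299 -0.00850859]
0.137 [335.91231912 182.96777336] [306.82062423 171.43378026]
0.123 [335.76373833 186.38950161] [306.98057134 175.33613093]
```

View pics/c5.png

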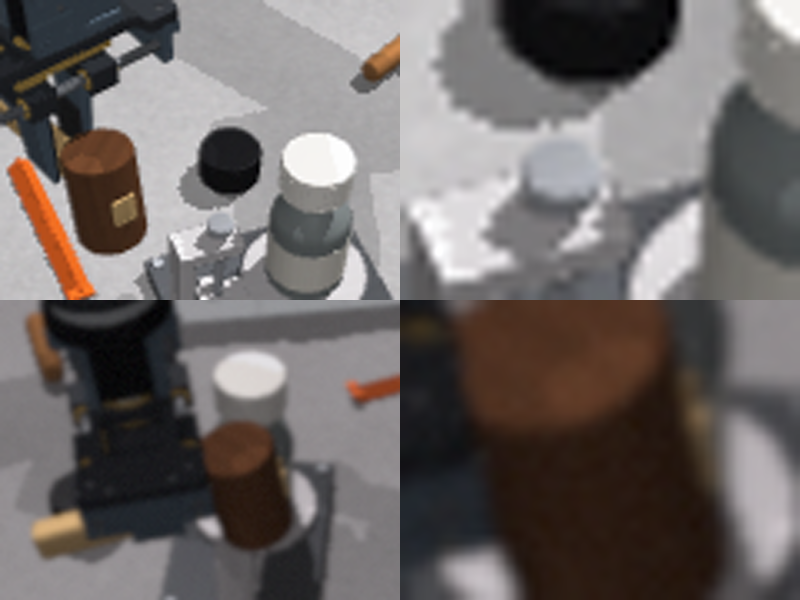

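```bash
python3 - <<'E'
from h import *
for n in(0,5):
    g=cv2.cvtColor(cv2.imread(f'pics/scene{n}.png'),cv2.COLOR_BGR2LAB).astype(int)
    for c in(335,336,337): print(n,c,[tuple(x) for x in g[176:196,c,::2]])
# mallet tilt fit
from scipy.optimize import least_squares
S=imaging.camera_info('scene');D=imaging.camera_info('side')
t=np.array([.4897,-.0824,.1969]);ax=np.array([np.cos(.147),np.sin(.147),0]);P={}
for n,(u0,v0,w,h) in dict(scene=(283,155,35,45),side=(288,153,36,48)).items():
    im=cv2.imread(f'pics/{n}5.png');b,g,r=[im[...,i].astype(int) for i in range(3)]
    m=np.zeros(b.shape,bool);m[v0:v0+h,u0:u0+w]=1;m&=(r>1.35*b)&(r<150)
    k,l,st,ce=cv2.connectedComponentsWithStats(m.astype(np.uint8));j=1+st[1:,4].argmax();P[n]=np.argwhere(l==j)[:,::-1];print(n,st[j],ce[j])
def q(c,p):
    th=p[3];a=ax*np.cos(th)-np.array([0,0,1])*np.sin(th);z=ax*np.sin(th)+np.array([0,0,1])*np.cos(th);y=np.cross(z,a)
    C=t+[0,0,.019]+a*.0605+p[:3]
    k=np.array([proj(c,C+.026*(np.cos(f)*a+np.sin(f)*y)+s*.038*z) for f in np.linspace(0,6.28,60) for s in(-1,1)])
    M=cv2.moments(cv2.convexHull(k.astype(np.float32)));return np.r_[k.min(0),k.max(0),M['m10']/M['m00'],M['m01']/M['m00']]
me=lambda A:np.r_[A.min(0)-.5,A.max(0)+.5,A.mean(0)]
r=least_squares(lambda p:np.r_[q(S,p)-me(P['scene']),q(D,p)-me(P['side'])],[0,0,0,0],x_scale=[.01,.01,.01,.1]);print(r.x.round(4),r.fun.round(1))
E
```

```text
0 335 [(np.int64(9), np.int64(127)), (np.int64(28), np.int64(127)), (np.int64(95), np.int64(128)), (np.int64(96), np.int64(128)), (np.int64(146), np.int64(126)), (np.int64(191), np.int64(124)), (np.int64(198), np.int64(124)), (np.int64(197), np.int64(124)), (np.int64(201), np.int64(124)), (np.int64(201), np.int64(124)), (np.int64(126), np.int64(126)), (np.int64(94), np.int64(125)), (np.int64(96), np.int64(126)), (np.int64(98), np.int64(126)), (np.int64(93), np.int64(126)), (np.int64(112), np.int64(126)), (np.int64(204), np.int64(127)), (np.int64(230), np.int64(127)), (np.int64(234), np.int64(127)), (np.int64(156), np.int64(127))]
0 336 [(np.int64(9), np.int64(128)), (np.int64(9), np.int64(126)), (np.int64(75), np.int64(128)), (np.int64(95), np.int64(128)), (np.int64(167), np.int64(125)), (np.int64(192), np.int64(124)), (np.int64(199), np.int64(124)), (np.int64(198), np.int64(124)), (np.int64(201), np.int64(124)), (np.int64(202), np.int64(125)), (np.int64(145), np.int64(125)), (np.int64(96), np.int64(126)), (np.int64(88), np.int64(126)), (np.int64(91), np.int64(126)), (np.int64(91), n
[... 2264 characters left out ...]
, (np.int64(134), np.int64(127)), (np.int64(204), np.int64(128)), (np.int64(207), np.int64(127)), (np.int64(182), np.int64(124)), (np.int64(185), np.int64(125)), (np.int64(183), np.int64(125)), (np.int64(187), np.int64(124)), (np.int64(186), np.int64(124)), (np.int64(153), np.int64(124)), (np.int64(103), np.int64(126)), (np.int64(112), np.int64(126)), (np.int64(130), np.int64(127)), (np.int64(213), np.int64(127)), (np.int64(206), np.int64(127)), (np.int64(124), np.int64(127))]
scene [285 157  29  39 769] [300.33550065 176.02210663]
side [290 156  32  39 782] [308.44501279 174.42838875]
[-3.200e-03  2.000e-04 -9.600e-03 -2.552e-01] [ 1.1 -0.6 -0.  -0.4 -0.6 -0.8  1.1 -0.2  1.3  1.2 -1.5  0.9]
```

The pin's front rim moved 3.3 px (predicted 3.4), so it is fully down. The mallet is now tilted +0.255 rad nose-up, so I'll level it with the tool, carry it back over its starting spot and lower it.

Emit:
arm_command(series="0 0 -0.3 0 -0.006 0.04 0;0 0 -0.6 0 -0.006 0.04 0;0 0 -0.94 0 -0.006 0.04 0;0 0 -0.94 -0.1 -0.006 0.04 0;0 0 -0.94 -0.3 -0.006 0.04 0;0 0 -0.94 -0.5 -0.006 0.04 0;0 0 -0.94 -0.65 -0.006 0.04 0;0 0 -0.94 -0.7 -0.006 0.04 0;0 0 -0.94 -0.7 -0.006 0.04 0")

```text
time: 9.82
ee_pos: [0.4908, -0.2664, 0.0577]
eef_rot: [0.006, 0.994, 0.073, -0.086]
contact_force: [0.6, 0.4, -3.5]
finger_gap: 0.216
grasp_force: 60.0
```

```bash
python3 - <<'E'
from h import *
s=sensors.state();t=s['ee_pos'];print(s['time'],t,s['eef_rot'],s['contact_force'],s['moment'])
from scipy.optimize import least_squares
S=imaging.camera_info('scene');D=imaging.camera_info('side')
for n in 'scene','side': save(imaging.snapshot(n),n+'6.png')
ax=np.array([np.cos(.147),np.sin(.147),0]);P={}
c0=t+[.0597,.009,.010]
for n,c in(('scene',S),('side',D)):
    u,v=proj(c,c0).astype(int)
    im=cv2.imread(f'pics/{n}6.png');b,g,r=[im[...,i].astype(int) for i in range(3)]
    m=np.zeros(b.shape,bool);m[v-26:v+28,u-17:u+19]=1;m&=(r>1.35*b)&(r<150)
    k,l,st,ce=cv2.connectedComponentsWithStats(m.astype(np.uint8));j=1+st[1:,4].argmax();P[n]=np.argwhere(l==j)[:,::-1];print(n,u,v,st[j],ce[j])
def q(c,p):
    th=p[3];a=ax*np.cos(th)-np.array([0,0,1])*np.sin(th);z=ax*np.sin(th)+np.array([0,0,1])*np.cos(th);y=np.cross(z,a)
    C=c0+p[:3]
    k=np.array([proj(c,C+.026*(np.cos(f)*a+np.sin(f)*y)+s*.038*z) for f in np.linspace(0,6.28,60) for s in(-1,1)])
    M=cv2.moments(cv2.convexHull(k.astype(np.float32)));return np.r_[k.min(0),k.max(0),M['m10']/M['m00'],M['m01']/M['m00']]
me=lambda A:np.r_[A.min(0)-.5,A.max(0)+.5,A.mean(0)]
r=least_squares(lambda p:np.r_[q(S,p)-me(P['scene']),q(D,p)-me(P['side'])],[0,0,0,0],x_scale=[.01,.01,.01,.1]);print(r.x.round(4),(c0+r.x[:3]).round(4),r.fun.round(1))
E
```

```text
9.825 [ 0.49081223 -0.26641859  0.05772788] [ 0.00621838  0.9936293   0.07296071 -0.08566731] [ 0.56778504  0.40216149 -3.47471033] [ 0.03054616 -0.04267335  0.01745831]
scene 237 242 [226 224  25  36 608] [237.96710526 242.5       ]
side 312 285 [307 267  19  36 418] [317.40669856 281.69617225]
[0.0066 0.0002 0.0081 0.0219] [ 0.5571 -0.2572  0.0758] [-0.8  2.7  0.5  0.2  0.1  0.3 -3.1 -3.1  2.7  0.  -1.7  1. ]
```

Emit:
arm_command(series="0 0 0 -0.04 0 0 0;0 0 0 -0.08 0 0 0;0 0 0 -0.11 0 0 0;0 0 0 -0.13 0 0 0;0 0 0 -0.13 0 0 0")

```text
time: 10.55
ee_pos: [0.4899, -0.2673, 0.0325]
eef_rot: [0.006, 0.994, 0.072, -0.086]
contact_force: [-1.9, 1.4, 1.8]
finger_gap: 0.215
grasp_force: 60.0
```

Emit:
arm_command(series="0 0 0 -0.01 0 0 0;0 0 0 -0.02 0 0 0;0 0 0 -0.02 0 0 0")

```text
time: 10.92
ee_pos: [0.4887, -0.2676, 0.03]
eef_rot: [0.007, 0.994, 0.072, -0.087]
contact_force: [-8.4, 0.8, 12.5]
finger_gap: 0.214
grasp_force: 60.0
```

Emit:
arm_command(series="0 0 0 0.01 0 0 0;0 0 0 0.01 0 0 0;0.5 0 0 0.01 0 0 0;0.7 0 0 0.01 0 0 0;0.7 0 0 0.01 0 0 0;0.7 0 0 0.01 0 0 0;0.7 0 0 0.01 0 0 0;0.7 0 0 0.01 0 0 0")

```text
time: 11.92
ee_pos: [0.4904, -0.2673, 0.03]
eef_rot: [0.006, 0.994, 0.072, -0.085]
contact_force: [-0.5, 0.7, 0.0]
finger_gap: 0.698
grasp_force: 0.0
```

Emit:
arm_command(series="0.7 0 0 0.1 0 0 0;0.8 0 0 0.3 0 0 0;1 0 0 0.6 0 0 0;1 0 0 0.9 0.004 -0.027 0;1 0 0 0.9 0.004 -0.027 0;1 0 0 0.9 0.004 -0.027 0")

```text
time: 12.68
ee_pos: [0.4898, -0.2672, 0.21]
eef_rot: [0.0, 0.997, 0.072, -0.0]
contact_force: [0.2, -0.0, -0.7]
finger_gap: 0.998
grasp_force: 0.0
```

```bash
python3 - <<'E'
from h import *
s=sensors.state();t=s['ee_pos'];print(s['time'],t,s['eef_rot'],s['contact_force'],s['finger_gap'])
from scipy.spatial.transform import Rotation as R
w,x,y,z=s['eef_rot'];print(R.from_quat([x,y,z,w]).as_matrix().round(3))
im=imaging.snapshot('scene');save(im,'scene7.png');a=cv2.imread('pics/scene7.png')
save(imaging.snapshot('side'),'side7.png');b=cv2.imread('pics/side7.png')
z=lambda im,x,y,w,h:cv2.resize(im[y:y+h,x:x+w],(400,300),interpolation=cv2.INTER_CUBIC)
cv2.imwrite('pics/c7.png',np.vstack([np.hstack([z(a,190,190,100,75),z(a,310,150,80,60)]),np.hstack([z(b,230,230,120,90),z(b,280,130,60,45)])]))
E
```

```text
12.675 [ 0.48977873 -0.26719722  0.20997938] [ 6.66057872e-05  9.97381506e-01  7.23191765e-02 -2.50820105e-04] [ 0.24342883 -0.04855626 -0.65922392] 0.9983803574756761
[[ 0.99   0.144 -0.   ]
 [ 0.144 -0.99  -0.   ]
 [-0.001  0.    -1.   ]]
```

View pics/c7.png

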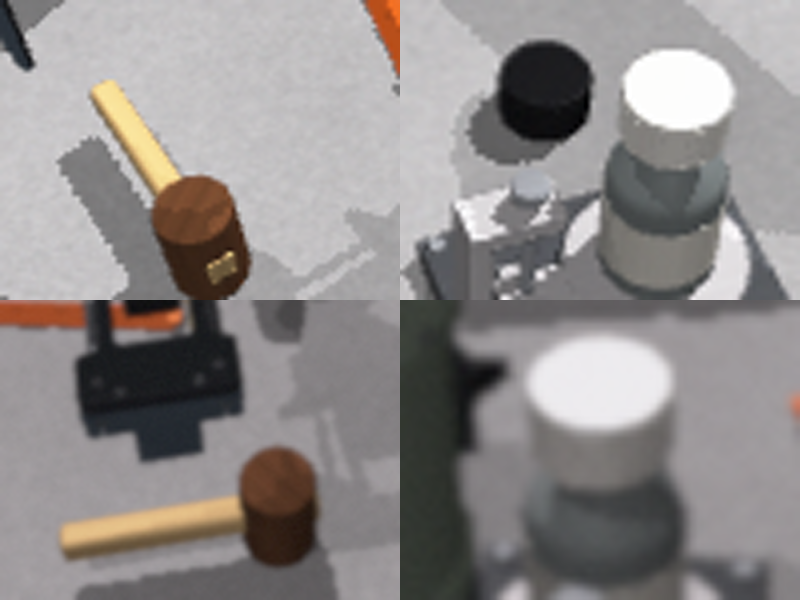

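The mallet stands upright on the counter, with its head top near (238,242) in the scene view. The pin head is down, and the white cap's top is at (365.4,168) in scene and (310,142.5) in side, which puts it at about (0.553,0.105). I'll go above the cap, turned so the fingers stay clear of the pin.

Emit:
arm_command(series="1 0.16 0.9 0.05 0 0 0.12;1 0.16 0.9 0.05 0 0 0.12;1 0.16 0.9 0.05 0 0 0.12;1 0.16 0.9 0.05 0 0 0.12;1 0.16 0.9 0.05 0 0 0.12;1 0.16 0.9 0.05 0 0 0.12;1 0.16 0.9 0.05 0 0 0.12")

```text
time: 13.65
ee_pos: [0.5222, -0.0879, 0.2194]
eef_rot: [-0.0, 0.901, 0.433, -0.0]
contact_force: [-0.5, -0.3, 0.8]
finger_gap: 0.998
grasp_force: 0.0
```

Emit:
arm_command(series="1 0.16 0.96 0 0 0 0;1 0.16 0.96 0 0 0 0;1 0.16 0.96 0 0 0 0;1 0.16 0.96 0 0 0 0;1 0.16 0.96 0 0 0 0;1 0.16 0.96 0 0 0 0")

```text
time: 14.4
ee_pos: [0.5543, 0.1031, 0.2199]
eef_rot: [0.0, 0.901, 0.434, -0.0]
contact_force: [-0.3, -0.1, 0.2]
finger_gap: 1.002
grasp_force: 0.0
```

```bash
python3 - <<'E'
from h import *
s=sensors.state();t=s['ee_pos'];print(s['time'],t,s['eef_rot'],s['joint_pos'],s['contact_force'])
im=imaging.snapshot('wrist');c=imaging.camera_info('wrist');save(im,'w8.png')
print('pred',proj(c,[.553,.105,.168]),'px/10mm',proj(c,[.563,.105,.168])-proj(c,[.553,.105,.168]),proj(c,[.553,.115,.168])-proj(c,[.553,.105,.168]))
for r in imaging.trace('wrist','cap'):
    v,u=np.nonzero(r['pixels']);print(r['conf'],r['bbox'],onz(c,(r['bbox'][0]+r['bbox'][2])/2,(r['bbox'][1]+r['bbox'][3])/2,.168),onz(c,u.mean(),v.mean(),.16))
E
```

```text
14.4 [0.55425559 0.10308407 0.21993225] [ 2.47802798e-04  9.01100360e-01  4.33610434e-01 -2.66439867e-04] [ 1.63857704e-01  2.98433947e-01  1.58015220e+00 -6.56059295e-04
  1.26337884e+00  8.37861353e-01] [-0.34054358 -0.11688012  0.24471744]
pred [316.56400834 217.09505688] px/10mm [ 9.50098682 -7.19351078] [-7.64294803 -9.01451337]
0.77 [281.6, 175.1, 350.9, 247.7] [0.55589838 0.1090221  0.168     ] [0.55412241 0.10655554 0.16      ]
0.76 [204.5, 217.3, 255.5, 244.8] [0.48852771 0.14069242 0.168     ] [0.48512047 0.14323772 0.16      ]
```

View pics/w8.png

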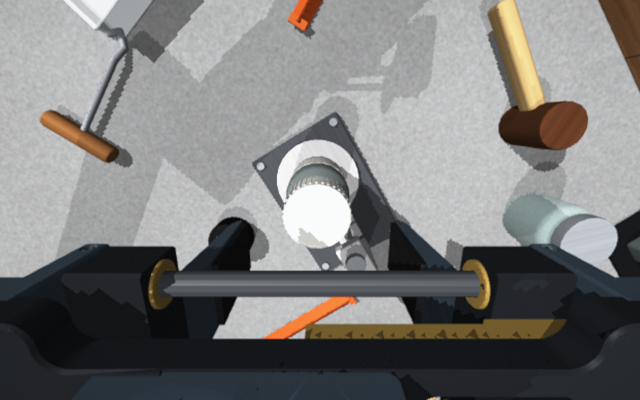

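The wrist view shows the white cap top centred at (316.5,214), so about (0.554,0.106), with clear gaps to both fingers. I'll shift 3 mm in y, descend and grip.

Emit:
arm_command(series="1 0 0.015 0 0 0 0;1 0 0.015 -0.2 0 0 0;1 0 0.015 -0.4 0 0 0;1 0 0.015 -0.4 0 0 0;0 0 0.015 -0.4 0 0 0;0 0 0.015 -0.4 0 0 0;0 0 0.015 -0.4 0 0 0;0 0 0.015 -0.4 0 0 0;0 0 0.015 -0.4 0 0 0", force=60)

```text
time: 15.62
ee_pos: [0.5552, 0.1077, 0.1408]
eef_rot: [0.001, 0.901, 0.435, 0.001]
contact_force: [0.7, -0.3, 2.4]
finger_gap: 0.613
grasp_force: 60.0
```

Emit:
arm_command(series="0 0 0 0 0 0 0;0 0 0 -0.015 0 0 0;0 0 0 -0.03 0 0 0;0 0 0 -0.035 0 0 0;0 0 0 -0.035 0 0 0")

```text
time: 16.25
ee_pos: [0.5552, 0.1077, 0.1336]
eef_rot: [0.0, 0.901, 0.435, 0.001]
contact_force: [1.6, -1.4, 6.8]
finger_gap: 0.606
grasp_force: 60.0
```

Emit:
arm_command(series="0 0 0 -0.005 0 0 0;0 0 0 -0.01 0 0 0;0 0 0 -0.01 0 0 0")

```text
time: 16.62
ee_pos: [0.5552, 0.1077, 0.1327]
eef_rot: [0.001, 0.901, 0.435, 0.001]
contact_force: [-0.4, -2.6, 12.3]
finger_gap: 0.613
grasp_force: 60.0
```

Force jumped past 8 N, so the cap is on its stop. Now I'll twist it 62° anticlockwise while keeping it pressed.

Emit:
arm_command(series="0 0 0 0 0 0 0.02;0 0 0 0 0 0 0.04;0 0 0 0 0 0 0.06;0 0 0 0 0 0 0.08;0 0 0 0 0 0 0.1;0 0 0 0 0 0 0.12;0 0 0 0 0 0 0.14;0 0 0 0 0 0 0.16;0 0 0 0 0 0 0.175;0 0 0 0 0 0 0.175")

```text
time: 17.88
ee_pos: [0.5546, 0.1086, 0.1327]
eef_rot: [0.0, 0.541, 0.841, 0.001]
contact_force: [-2.1, 2.3, 11.7]
finger_gap: 0.605
grasp_force: 60.0
```

```bash
python3 - <<'E'
from h import *
s=sensors.state();print(s['time'],s['ee_pos'],s['eef_rot'],s['contact_force'],s['moment'])
save(imaging.snapshot('scene'),'scene9.png')
g=cv2.imread('pics/scene9.png');h=cv2.imread('pics/scene7.png')
# bottle/turntable/dock motion between: compare lower body and ears region
for n,(x,y,w,k) in dict(body=(345,188,40,25),ears=(325,195,25,20)).items():
    print(n,cv2.absdiff(g,h)[y:y+k,x:x+w].mean())
E
```

```text
17.875 [0.55460122 0.10855959 0.13268497] [1.46133872e-04 5.40744008e-01 8.41186365e-01 1.18169599e-03] [-2.13441955  2.26954973 11.65596757] [ 0.085936    0.26079024 -0.0449922 ]
body 9.626
ears 20.052666666666667
```

The tool turned 63°. I'll lift gently and check for pull.

Emit:
arm_command(series="0 0 0 0.02 0 0 0;0 0 0 0.05 0 0 0;0 0 0 0.08 0 0 0;0 0 0 0.08 0 0 0")

```text
time: 18.42
ee_pos: [0.5538, 0.1075, 0.1466]
eef_rot: [-0.0, 0.541, 0.841, -0.001]
contact_force: [-0.2, 0.6, 0.9]
finger_gap: 0.609
grasp_force: 60.0
```

Emit:
arm_command(series="0 0 0 0.05 0 0 0;0 0 0 0.15 0 0 0;0 0 0 0.25 0 0 0;0 0 0 0.31 0 0 0;0 0 0 0.31 0 0 0;0 0 0 0.31 0 0 0;0 0 0 0.31 0 0 0")

```text
time: 19.3
ee_pos: [0.5539, 0.1076, 0.2081]
eef_rot: [-0.001, 0.541, 0.841, -0.001]
contact_force: [-0.1, -0.6, -1.1]
finger_gap: 0.611
grasp_force: 60.0
```

```bash
python3 - <<'E'
from h import *
s=sensors.state();print(s['time'],s['ee_pos'],s['contact_force'],s['finger_gap'],s['grasp_force'])
for n in 'scene','side': save(imaging.snapshot(n),n+'10.png')
S=imaging.camera_info('scene');D=imaging.camera_info('side')
print('cap pred',proj(S,[.554,.107,.235]),proj(D,[.554,.107,.235]),'mouth',proj(S,[.554,.106,.155]),proj(D,[.554,.106,.155]))
for n in 'scene','side':
  for l in 'cap','mallet','lock_pin': print(n,l,[(round(r['conf'],2),np.round(r['bbox'])) for r in imaging.recognise(n,l)])
a=cv2.imread('pics/scene10.png');b=cv2.imread('pics/side10.png')
z=lambda im,x,y,w,h:cv2.resize(im[y:y+h,x:x+w],(400,300),interpolation=cv2.INTER_CUBIC)
cv2.imwrite('pics/c10.png',np.vstack([np.hstack([z(a,310,110,100,75),z(a,200,120,200,150)]),np.hstack([z(b,260,80,120,90),z(b,220,100,280,210)])]))
E
```

```text
19.3 [0.55391681 0.10761492 0.20809504] [-0.098039   -0.61282833 -1.10612921] 0.6106491080556893 59.99837486073375
cap pred [368.01458523 148.92244024] [310.21862498 120.79736082] mouth [364.76361145 170.96520632] [310.91266209 145.63212442]
scene cap [(0.73, array([329., 157., 347., 178.]))]
scene mallet [(0.85, array([214., 210., 255., 267.])), (0.62, array([271., 166., 300., 211.])), (0.58, array([364., 268., 430., 304.]))]
scene lock_pin []
side cap [(0.91, array([249., 170., 271., 191.])), (0.71, array([301., 113., 323., 139.]))]
side mallet [(0.98, array([248., 274., 329., 312.])), (0.71, array([387., 164., 419., 218.]))]
side lock_pin [(0.51, array([301., 172., 312., 181.]))]
```

View pics/c10.png

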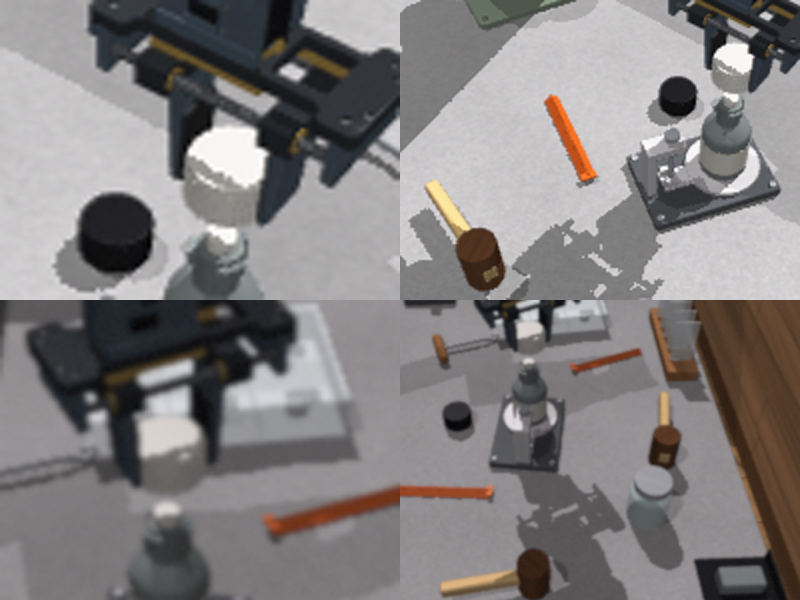

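The cap is off and held upright about 45 mm above the exposed white plunger and neck, at (366,154) in scene. The pin head is still low at (336,186), the mallet stands on the counter, and the bystanders haven't moved. I'll hand in.

```bash
python3 -c "
from h import *
print(order.close_job())"
```

```text
the job is handed in; nothing more can be done
None
```

I handed the job in at about 19 s: the pin is fully down, the mallet stands on the counter, and the cap is off and held upright about 45 mm above the bottle's mouth (the hand-in returned no verdict).

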